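Seat a radio module carrier on its sprung three-ball test base and screen it

ROBOT

A 6-joint arm with a two-finger parallel gripper is mounted at the origin on the work surface. World frame = base frame: x ahead of the robot, y to its left, z up, the work surface at z = 0. Lengths are in mm, angles in rad, forces in N, time in s.
With the tool pointing down it reaches from about 300 to 775 mm from the base axis. Payload 14.6 kg.
Tool frame: the origin (TCP) lies at the very end of the fingers, on their centre line; the grasp point (between the pads) lies 19 mm behind it; y points along the fingers, z is the direction in which the jaws open and shut, and the axes are right-handed (so a half turn about y gives the same grasp; the last joint's range is limited). The gripper opens to 94 mm and grips with 3 to 60 N. Pads are 16 mm wide; open, the fingers measure 119 mm over their backs; the gripper's body (75 mm by 177 mm) begins 78 mm behind the grasp point.
Start: joints at [1.036, 0.3, 1.521, -0, 1.321, -0.067], TCP at [248.004, 490.901, 205.446] pointing down, gripper open.
Joint ranges: [-3.03, 3.03], [-0.79, 2.21], [0.23, 2.52], [-1.04, 4.18], [0, 3.07], [-2.55, 2.55]. Speed limits (rad/s): [2.22, 2.22, 2.57, 3.14, 3.14, 3.14].

INTERFACE

Orientations are given as [roll, pitch, yaw] about the fixed x, y, z axes, in that order (R = Rz(yaw) Ry(pitch) Rx(roll)).
In Python, from cell import monitor, optics, manip gives the robot as it stands.
- The arm moves only by the shell command python3 -m creep 'ROWS' [FORCE]. ROWS is JSON, a list of rows, each an object of numbers: "tx", "ty", "tz": the shift along the tool's x, y, z scaled (see below); "turn": the turn about the tool's y scaled (see below); "fingers": the finger opening in mm, from 0 to 94. In form: [{"tx": .., "ty": .., "tz": .., "turn": .., "fingers": ..}, ...]. A call has 1 to 20 rows; each row is the pose to reach, as a shift and turn from the pose measured when the call began, along the tool's axes at that moment, turning the shorter way round; what a row does not reach only later rows make up. The controller multiplies each number of a shift by 200 mm and each number of a turn by pi rad. A row lasts 1/10 s, in which the tool goes at most 50 mm and 8.59 degrees, less where a joint would pass 70% of its speed; a pose out of reach is approached as far as the arm can. A call with a number of a shift or a turn outside -1 to 1 is refused whole. A call with a gripper value outside its range is refused whole. The fingers move at their own pace and stop on an object; FORCE is the grip in N (left out, the last holds). Time passes only in rows, so rows that repeat a pose let the fingers close. It gives the time, the measured TCP pose, the force and the opening at its end, in the units of the state.
- monitor.read_state(): the state, without advancing time (a new reading comes with each control period).
- optics.camera(name): name is "side" or "top"; returns a dict with "frame" (384x512x3 uint8, red, green, blue), "range_z" (384x512 float32, mm along the optical axis (not along the pixel's ray), 0 where there is no reading), "fx", "fy", "cx", "cy" (pixels), "R" (3x3) and "t" (3): a world point X has camera coordinates R X + t. Camera axes: x right, y down, z forward; pixel columns grow to the right and rows downward; lengths in mm; the calibration is good to about 2 mm. A picture is of the moment at which its call begins.
- manip.sign_off(): hands the job in, once; it reports no verdict.
The state is a dict: "clock": time; "joints": joint angles; "qd": joint speeds; "effort": joint torques, N m; "eef_pos": TCP position; "eef_rot": TCP orientation; "wrist_force": force on the tool from outside, world axes, zero at the start; "moment": the same for the moment, N m; "finger_gap": finger opening in mm.
Only numpy, scipy, OpenCV 4.12 (cv2) and the standard library are available. Lean on these libraries where they do the work, as an engineer would, in place of code of your own. Each camera call takes 0.05 s, during which the arm holds its last target.

TASK

Seat the carrier plate with the green module on the three balls of the test base, red-marked end towards the base's red-marked wall, pressing it down past the two sprung rollers so that they pull it fully home, and let go. Then lower the copper corner screen into the gap between the plate and the blue walls until its feet stand on the base, with its cover lying over the plate's corner, and let go. Leave the other things on the table where they are.

Things in the scene. Friction and masses are not known exactly. Their poses are not given: they have to be found in the camera images.
- base: test base fixed to the table: dark steel slab, 12 mm thick, x -84 to 92, y -100 to 100 mm; origin at table level under the plate's home centre, x to the blue wall with the red mark, z up. Three steel balls, 16 mm across, centres 21 mm up, at (52,0), (-36,32), (-36,-32) mm. Blue walls with inner faces at x = 84 (y -20 to 70) and y = 64 (x 24 to 90), 40 mm tall; at x = -76 and y = -64, 32 mm tall
- spring_left (a joint): travel of the sprung white roller on the base's +y side: 0 in, grows to 0.0095 m outwards; spring 2 N at 0, plus 0.7 N/mm. Roller 12 mm across, 24 mm long, along x at x = -7 mm, axis 44.8 mm above the table, at y = 56 mm when in; aluminium housing behind it, y 83 to 99 mm, 56 mm tall
- spring_right (a joint): the same for the roller on the base's -y side (mirror image)
- plate_home (a point): fixed point on the base, 48.3 mm above the table: plate_mid is here, with the same axes, when the plate sits fully home (its top then 40.3 mm above the table)
- nose_home (a point): fixed point on the base, 60 mm from plate_home along +x: plate_nose is here when the plate is home the right way round
- plate_mid (a point): centre of the loose carrier plate, 26 mm above its soles (52 mm overall); x to its red-striped end, z up. Aluminium plate 140 x 100 x 8 mm, top 18 mm above the soles, on three brass feet with 90-degree grooves 10 mm deep that fit the balls. In its middle the green module, 60 (x) x 40 (y) x 34 mm, top at 52 mm: grip it across its 40 mm
- plate_nose (a point): point on the plate 60 mm from plate_mid towards its red-striped end
- plate: the carrier plate, 0.35 to 0.57 kg; origin 26 mm below plate_mid, same axes. Steel wedges, 20 mm long, stand out 8.5 mm from its long sides at x = -7 mm: the rollers meet them about 20 mm above home; a push of about 10 to 13 N besides the weight takes them past the crest, 8 mm above home; below it the rollers pull the plate home with about 7 N. Its weight alone does not pass them
- screen_mid (a point): on the axis of the grip rib of the loose copper corner screen, 35.2 mm above its soles (70.5 mm overall). Orange rib 36 (x) x 12 (y) mm, 36.5 to 70.5 mm above the soles: grip it across its 12 mm
- screen: the corner screen, 0.17 to 0.29 kg; origin 35.2 mm below screen_mid, same axes. Below the rib a flat cover 30.5 to 36.5 mm up (x -26 to 20, y -16 to 22 mm) on two upright legs, 10 mm thick, 30.5 mm tall, their feet bevelled by 3 mm: x 10 to 20, y -50 to 22 mm; and x -34 to 10, y 12 to 22 mm
- screen_home (a point): fixed point on the base, 47.2 mm above the table: screen_mid is here, with the same axes, when the screen's legs stand on the slab between the plate's edges (base x = 70, y = 50 mm) and the blue walls, 2 mm free on either side, its cover 2 mm over the plate's corner. With the screen in first the plate cannot go in
- can: orange drinks can, 66 mm across, 115 mm tall, upright; loose bystander, not to be moved
- battery: grey radio battery pack standing upright, 34 x 54 x 80 mm; loose bystander, not to be moved
- phone: black phone lying flat, 75 x 150 x 9 mm; loose bystander, not to be moved
- notebook: dark blue notebook lying flat, 90 x 140 x 14 mm; loose bystander, not to be moved
- load: black finned dummy load, 60 x 60 x 57 mm, with a brass stub on top; loose bystander, not to be moved
- handheld: black handheld radio standing upright, 36 x 58 x 110 mm, with an aerial to 200 mm; loose bystander, not to be moved
- driver: screwdriver lying flat, 180 mm long; origin about mid-length; loose bystander, not to be moved
- adapter: small brass coaxial adapter standing on end, 22 mm across, 38 mm tall; loose bystander, not to be moved
Things that resemble listed ones, but are neither listed nor needed, are in the scene too. Several things look just like the screen: the one meant starts nearest to the robot's base. There is more than one size of the plate; the job needs the larger.

How it is judged:
By the outcome, as a careful person would: the job done as asked, in the order asked, and still so for the second after the job is handed in, with the robot touching nothing.
It also fails if it takes over 58 s, if anything falls off the work surface, if the arm or the gripper's body presses on something with over 40 N, if the wrist force passes 120 N, or if a joint passes its speed limit or range.

## Working session

There is one attempt and no reset: what is moved stays moved. The work goes in short steps, Python scripts to look and compute and a shell command to move; the robot and the scene stay as the last step left them, time stands still between calls to the robot, and variables do not carry over. Pictures are saved under pics/ and viewed, and the job is handed in when it is done.

```bash
ls; mkdir -p pics
python3 - <<'E'
from cell import monitor, optics, manip
import cv2, numpy as np
print(monitor.read_state())
for n in ("top","side"):
    c=optics.camera(n)
    np.savez(f"cam_{n}.npz",**c)
    cv2.imwrite(f"pics/{n}0.png",cv2.resize(c["frame"][:,:,::-1],None,fx=1.5,fy=1.5,interpolation=cv2.INTER_CUBIC))
    print(n,c["fx"],c["fy"],c["cx"],c["cy"],np.round(c["R"],3).tolist(),np.round(c["t"],1))
E
```

```text
pics
{'clock': 0.0, 'joints': array([ 1.03642165e+00,  3.00477393e-01,  1.52159402e+00,  4.82397670e-07,
        1.32071055e+00, -6.66520598e-02]), 'qd': array([ 0.00029107, -0.00075336,  0.00041528, -0.00033233, -0.00141148,
        0.00080293]), 'effort': array([-5.38113436e-04, -5.31809449e+01, -3.52719498e+01,  7.06688385e-02,
        2.44615262e-02, -1.13250030e-04]), 'eef_pos': array([247.85951923, 490.68015735, 204.87740914]), 'eef_rot': array([-1.57198297e+00,  7.96779469e-05, -4.67722787e-01]), 'wrist_force': array([-0.11238754, -0.03909209,  0.75463137]), 'moment': array([ 0.01123713, -0.02810164, -0.01656113]), 'finger_gap': 94.33066122346196}
top 464.3708316614902 464.3708316614902 255.83571779248157 191.43964341088213 [[-0.009, -1.0, -0.008], [-0.982, 0.01, -0.188], [0.188, 0.006, -0.982]] [   7.   582.4 1470.4]
side 454.2225027260431 454.2225027260431 244.61890993562739 196.13588686089636 [[0.89, -0.455, 0.021], [-0.205, -0.44, -0.874], [0.407, 0.774, -0.485]] [-530.9  167.1 1291.9]
```

View pics/top0.png

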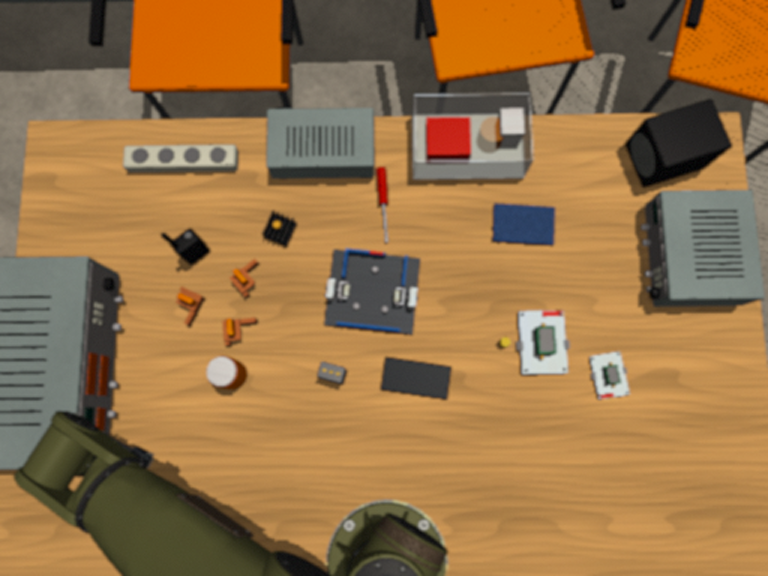

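View pics/side0.png

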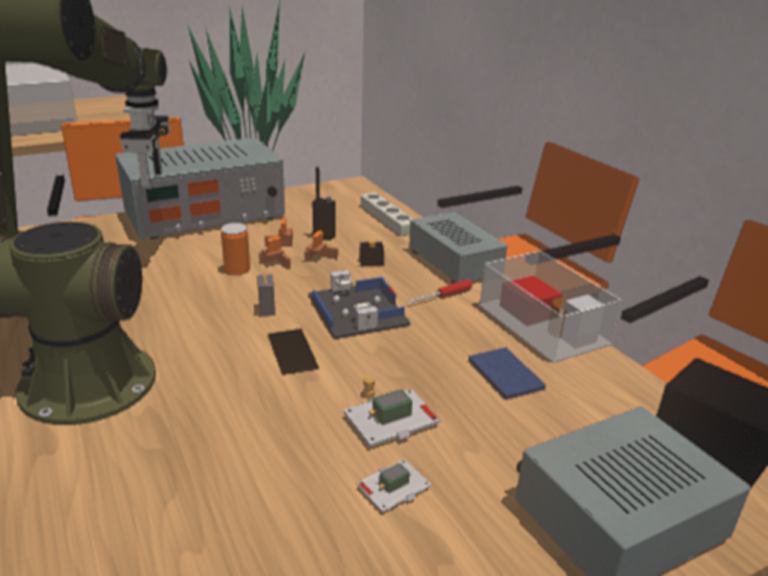

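The top view shows the base at about (373,290), red mark up. The larger plate is at (543,342), red end up, and the adapter is at (504,342). The three screens are on the left; the one at (235,328) is nearest the robot. I'll enlarge these areas.

```bash
cat > h.py <<'E'
import numpy as np, cv2
def load(n): return dict(np.load(f"cam_{n}.npz"))
def at_z(c,u,v,z):
    d=c["R"].T@np.array([(u-c["cx"])/c["fx"],(v-c["cy"])/c["fy"],1.]); o=-c["R"].T@c["t"]
    return o+d*(z-o[2])/d[2]
def proj(c,P):
    q=np.asarray(P)@c["R"].T+c["t"]; return np.c_[q[:,0]/q[:,2]*c["fx"]+c["cx"],q[:,1]/q[:,2]*c["fy"]+c["cy"]]
def cloud(c):
    z=c["range_z"]; v,u=np.mgrid[:z.shape[0],:z.shape[1]]
    q=np.stack([(u-c["cx"])/c["fx"]*z,(v-c["cy"])/c["fy"]*z,z],-1)
    P=(q-c["t"])@c["R"]; P[z==0]=np.nan; return P
def crop(c,u0,u1,v0,v1,k,fn):
    im=cv2.resize(c["frame"][v0:v1,u0:u1,::-1],None,fx=k,fy=k,interpolation=cv2.INTER_CUBIC)
    for u in range(u0,u1,10): cv2.putText(im,str(u),((u-u0)*k,8),0,.3,(255,255,255),1); cv2.line(im,((u-u0)*k,10),((u-u0)*k,14),(255,255,255),1)
    for v in range(v0,v1,10): cv2.putText(im,str(v),(0,(v-v0)*k+3),0,.3,(255,255,255),1)
    cv2.imwrite(fn,im)
E
python3 - <<'E'
from h import *
c=load("top")
crop(c,210,290,160,230,9,"pics/base1.png")
crop(c,325,425,195,275,8,"pics/plate1.png")
crop(c,110,180,165,240,8,"pics/screen1.png")
E
```

```text
(no output)
```

View pics/base1.png

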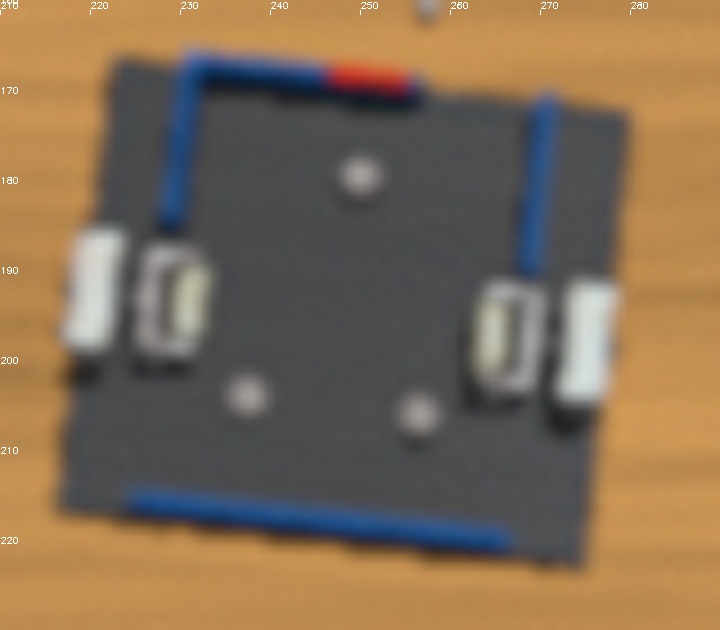

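View pics/plate1.png

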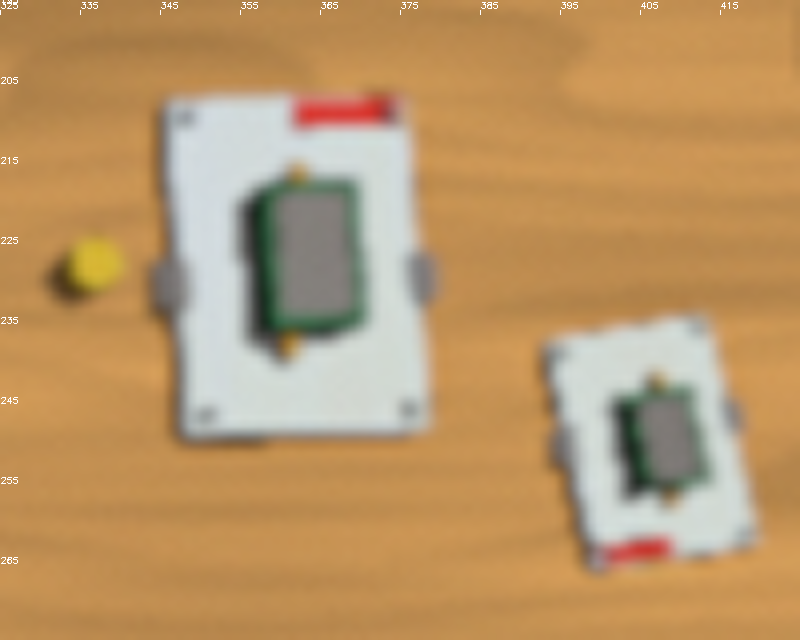

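View pics/screen1.png

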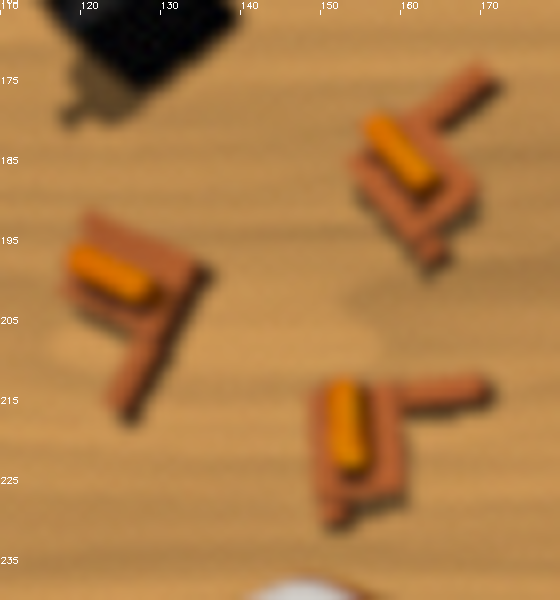

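Run:
```python
from h import *
c=load("side")
crop(c,195,285,170,230,8,"pics/base2.png")
crop(c,220,300,250,350,6,"pics/plate2.png")
crop(c,165,230,140,185,11,"pics/screen2.png")
```

```text
(no output)
```

View pics/base2.png

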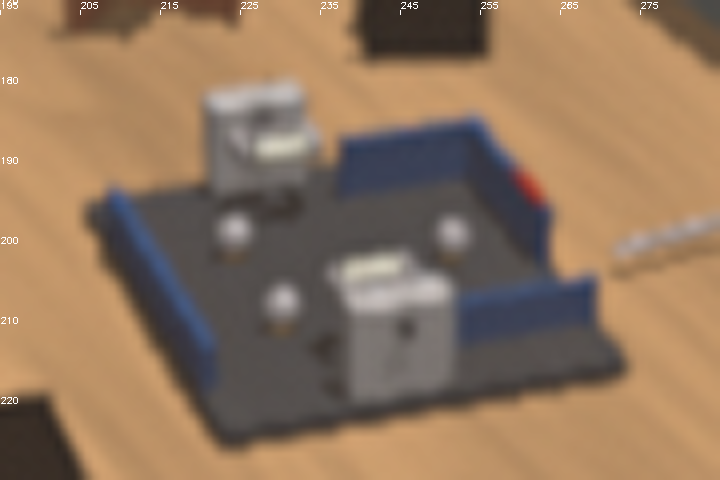

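View pics/plate2.png

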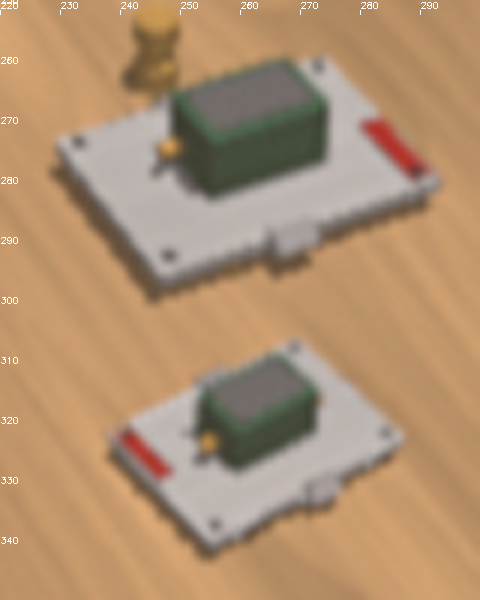

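View pics/screen2.png

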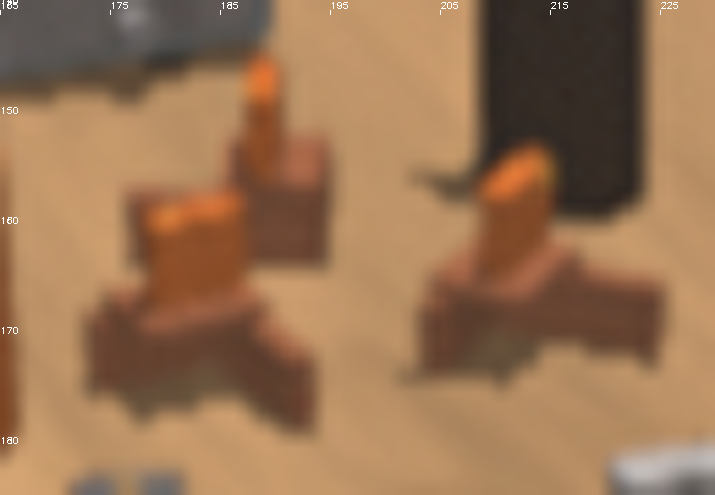

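```bash
cat > fit.py <<'E'
from h import *
from scipy.optimize import least_squares
def px(a,k,u0,v0): return [(a[0]+.5)/k-.5+u0,(a[1]+.5)/k-.5+v0]
def fit(groups,x0):
    # groups: (cam, [(X,Y,Z),...], pixels)
    def f(p):
        C,S=np.cos(p[2]),np.sin(p[2]); r=[]
        for c,M,U in groups:
            M=np.array(M,float); W=np.c_[p[0]+C*M[:,0]-S*M[:,1],p[1]+S*M[:,0]+C*M[:,1],M[:,2]]
            r.append(proj(c,W)-U)
        return np.concatenate(r).ravel()
    s=least_squares(f,x0,loss="soft_l1"); return s.x,np.round(f(s.x).reshape(-1,2),1)
E
cat > f1.py <<'E'
from fit import *
T,S=load("top"),load("side")
D={}
D["base"]=([(92,100,12),(92,-100,12),(-84,-100,12),(-84,100,12),(52,0,21),(-36,32,21),(-36,-32,21)],
 [(117,62),(628,112),(583,567),(62,512),(361,175),(248,396),(419,415)],(9,210,160),
 [(52,0,21),(-36,32,21),(-36,-32,21),(-84,-100,12),(92,-100,12)],[(452,233),(235,230),(283,302),(225,432),(625,360)],(8,195,170),[450,0,-.1])
D["plate"]=([(70,50,18),(70,-50,18),(-70,-50,18),(-70,50,18),(30,20,52),(30,-20,52),(-30,-20,52),(-30,20,52)],
 [(165,98),(405,98),(428,430),(182,437),(270,182),(357,180),(363,322),(275,330)],(8,325,195),
 [(70,-50,18),(70,50,18),(-70,50,18),(-70,-50,18),(-30,20,52),(30,20,52),(30,-20,52),(-30,-20,52)],
 [(438,185),(325,58),(60,143),(160,278),(172,95),(290,58),(327,98),(212,138)],(6,220,250),[400,-300,0])
D["screen"]=([(18,6,70.5),(18,-6,70.5),(-18,-6,70.5),(-18,6,70.5),(20,22,36.5),(-26,-16,36.5),(20,-50,30.5),(10,-50,30.5)],
 [(332,380),(358,380),(366,468),(341,470),(310,385),(403,497),(490,378),(492,403)],(8,110,165),
 [(-18,0,70.5),(18,0,70.5)],[(152,213),(240,200)],(11,165,140),[400,300,0])
for n,(Mt,Ut,kt,Ms,Us,ks,x0) in D.items():
    gt=(T,Mt,np.array([px(a,*kt) for a in Ut])); gs=(S,Ms,np.array([px(a,*ks) for a in Us]))
    for lab,g in (("top",[gt]),("side",[gs]),("both",[gt,gs])):
        p,r=fit(g,x0); print(n,lab,np.round(p,[1,1,4][0]) if 0 else [round(p[0],1),round(p[1],1),round(p[2],4)],r.tolist() if lab!="both" else "")
    print()
E
python3 f1.py
python3 - <<'E'
from h import *
c=load("top");P=cloud(c)
for n,(u,v) in {"plate":(350,240),"module":(364,227),"slab":(245,190),"rib":(153,218),"table":(300,250),"ball":(249.6,179)}.items(): print(n,np.round(P[int(v),int(u)],1))
c=load("side");P=cloud(c)
for n,(u,v) in {"plate":(240,275),"module":(263,265),"slab":(240,195)}.items(): print(n,np.round(P[int(v),int(u)],1))
E
```

```text
base top [np.float64(579.1), np.float64(28.3), np.float64(-0.1158)] [[-0.7, -0.9], [0.8, -0.5], [0.6, 0.1], [-0.9, -0.1], [-0.1, 0.4], [0.1, 0.4], [0.1, 0.3]]
base side [np.float64(580.2), np.float64(27.1), np.float64(6.1641)] [[0.1, 0.4], [-0.1, 0.4], [-0.1, 0.4], [-0.4, -0.6], [0.7, -0.7]]
base both [np.float64(579.6), np.float64(27.9), np.float64(18.7345)] 

plate top [np.float64(464.3), np.float64(-347.5), np.float64(0.0071)] [[0.2, 0.1], [0.1, -0.5], [0.0, 0.2], [0.3, -0.2], [-1.2, -0.1], [0.3, -0.0], [0.7, 0.7], [-0.7, -0.1]]
plate side [np.float64(463.6), np.float64(-353.1), np.float64(0.0073)] [[0.9, -0.5], [0.2, -0.2], [-0.9, -0.4], [-0.1, -0.0], [-0.7, -0.4], [-0.4, -0.4], [1.1, 1.4], [0.0, 1.1]]
plate both [np.float64(464.6), np.float64(-349.7), np.float64(0.0082)] 

screen top [np.float64(497.5), np.float64(333.2), np.float64(100.5951)] [[0.0, 0.1], [0.5, -0.2], [-0.2, -0.2], [-0.8, -0.1], [0.3, 0.7], [0.6, -0.3], [-0.1, 0.2], [-0.3, 0.1]]
screen side [np.float64(500.1), np.float64(332.1), np.float64(0.1002)] [[-0.3, 0.4], [0.3, -0.4]]
screen both [np.float64(497.9), np.float64(333.1), np.float64(94.3073)] 

plate [ 423.5 -307.7   16.2]
module [ 462.1 -348.    51.9]
slab [596.9  38.3   7.8]
rib [495.5 332.8  73.2]
table [ 3.933e+02 -1.433e+02  3.000e-01]
ball [630.7  24.1  26.9]
plate [ 417.2 -322.7   16.8]
module [ 468.9 -352.2   53.3]
slab [617.7  77.8  11.8]
```

The fits agree within the calibration. The base is at about (579.6, 27.9), yaw −0.116; the plate at (464.5, −350), yaw 0.008; the screen at (498, 333), yaw 0.06. I'll turn the tool to yaw 0 and move over to the plate.

```bash
python3 -m creep '[{"tx":0.72,"ty":0,"tz":-0.53,"turn":-0.1515,"fingers":64},{"tx":0.72,"ty":0,"tz":-0.53,"turn":-0.1515,"fingers":64},{"tx":0.72,"ty":0,"tz":-0.53,"turn":-0.1515,"fingers":64},{"tx":0.72,"ty":0,"tz":-0.53,"turn":-0.1515,"fingers":64},{"tx":0.72,"ty":0,"tz":-0.53,"turn":-0.1515,"fingers":64},{"tx":0.72,"ty":0,"tz":-0.53,"turn":-0.1515,"fingers":64},{"tx":0.72,"ty":0,"tz":-0.53,"turn":-0.1515,"fingers":64}]'
```

```text
clock: 0.8
eef_pos: [328.3, 331.8, 204.9]
eef_rot: [-1.572, 0.001, 0.008]
wrist_force: [0.5, 0.6, 0.4]
finger_gap: 63.7
```

```bash
python3 -m creep '[{"tx":0.17,"tz":-0.99},{"tx":0.17,"tz":-0.99},{"tx":0.17,"tz":-0.99},{"tx":0.17,"tz":-0.99}]'; python3 -m creep '[{"tx":0.17,"tz":-0.99},{"tx":0.17,"tz":-0.99},{"tx":0.17,"tz":-0.99},{"tx":0.17,"tz":-0.99}]';  python3 -m creep '[{"tx":0.17,"tz":-0.99},{"tx":0.17,"tz":-0.99},{"tx":0.17,"tz":-0.99},{"tx":0.17,"tz":-0.99},{"tx":0.17,"tz":-0.99}]'
```

```text
$[0]: bad value
$[0]: bad value
$[0]: bad value
```

```bash
python3 -m creep '[{"tx":0.17,"ty":0,"tz":-0.99,"turn":0,"fingers":64},{"tx":0.17,"ty":0,"tz":-0.99,"turn":0,"fingers":64},{"tx":0.17,"ty":0,"tz":-0.99,"turn":0,"fingers":64},{"tx":0.17,"ty":0,"tz":-0.99,"turn":0,"fingers":64},{"tx":0.17,"ty":0,"tz":-0.99,"turn":0,"fingers":64}]'; python3 -m creep '[{"tx":0.17,"ty":0,"tz":-0.99,"turn":0,"fingers":64},{"tx":0.17,"ty":0,"tz":-0.99,"turn":0,"fingers":64},{"tx":0.17,"ty":0,"tz":-0.99,"turn":0,"fingers":64},{"tx":0.17,"ty":0,"tz":-0.99,"turn":0,"fingers":64},{"tx":0.17,"ty":0,"tz":-0.99,"turn":0,"fingers":64}]'; python3 -m creep '[{"tx":0.17,"ty":0,"tz":-0.99,"turn":0,"fingers":64},{"tx":0.17,"ty":0,"tz":-0.99,"turn":0,"fingers":64},{"tx":0.17,"ty":0,"tz":-0.99,"turn":0,"fingers":64},{"tx":0.17,"ty":0,"tz":-0.99,"turn":0,"fingers":64},{"tx":0.17,"ty":0,"tz":-0.99,"turn":0,"fingers":64}]'
```

```text
clock: 1.3
eef_pos: [364.6, 130.7, 205.1]
eef_rot: [-1.572, 0.0, 0.003]
wrist_force: [0.8, 1.0, 0.7]
finger_gap: 63.9
clock: 1.8
eef_pos: [400.0, -70.0, 205.3]
eef_rot: [-1.573, 0.001, -0.0]
wrist_force: [0.6, 0.4, -0.6]
finger_gap: 64.3
clock: 2.3
eef_pos: [435.1, -270.3, 204.6]
eef_rot: [-1.572, 0.002, -0.002]
wrist_force: [0.3, 1.0, -0.2]
finger_gap: 63.7
```

```bash
python3 -m creep '[{"tx":0.147,"ty":0,"tz":-0.4,"turn":-0.003,"fingers":64},{"tx":0.147,"ty":0,"tz":-0.4,"turn":-0.003,"fingers":64},{"tx":0.147,"ty":0.2,"tz":-0.4,"turn":-0.003,"fingers":64},{"tx":0.147,"ty":0.4,"tz":-0.4,"turn":-0.003,"fingers":64},{"tx":0.147,"ty":0.57,"tz":-0.4,"turn":-0.003,"fingers":64},{"tx":0.147,"ty":0.57,"tz":-0.4,"turn":-0.003,"fingers":64}]'
python3 - <<'E'
from cell import optics
from h import *
for n in ("top","side"):
    c=optics.camera(n); np.savez(f"cam_{n}.npz",**c)
crop(load("side"),215,305,200,320,6,"pics/s3.png"); crop(load("top"),320,410,190,265,8,"pics/t3.png")
E
```

```text
clock: 2.9
eef_pos: [463.6, -347.1, 86.2]
eef_rot: [-1.567, 0.008, 0.009]
wrist_force: [1.3, 1.0, -0.2]
finger_gap: 63.7
```

View pics/s3.png

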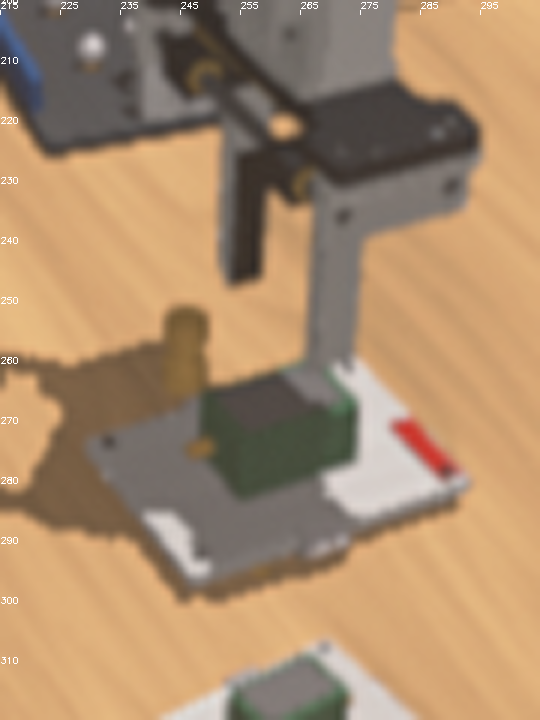

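View pics/t3.png

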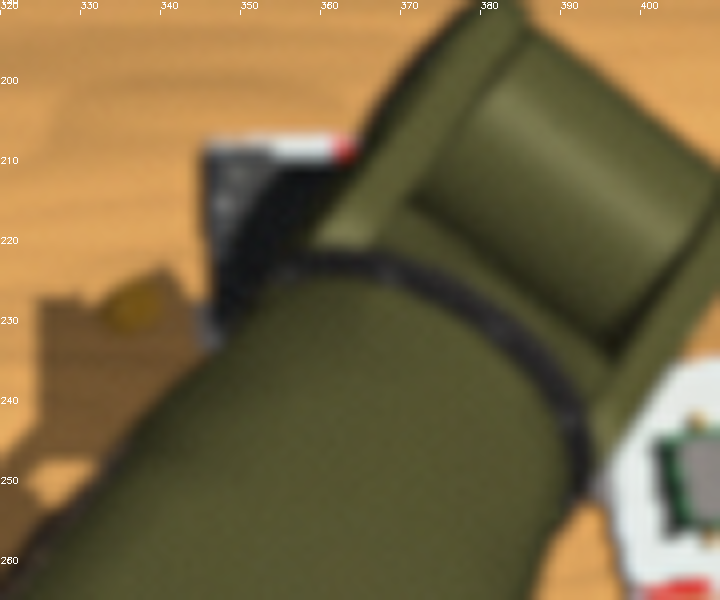

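The side view shows the jaws straddling the module, with the near fingertip at crop (307–355, 360). I'll check the camera bias against the known fingertip position.

Run:
```python
from h import *
from cell import monitor
s=monitor.read_state(); print(s["eef_pos"],s["eef_rot"],s["finger_gap"])
p=s["eef_pos"]; S=load("side")
for y in (-32-12.5,-32,32,44.5):
  for x in (-8,8):
    q=proj(S,[p+[x,y,0]])[0]; print(y,x,np.round([(q[0]-215+.5)*6-.5,(q[1]-200+.5)*6-.5],0))
```

```text
[ 465.2997864  -349.34704219   91.47360307] [-1.57202223  0.00171838  0.00877246] 63.86287215820364
-44.5 -8 [319. 382.]
-44.5 8 [352. 372.]
-32 -8 [304. 366.]
-32 8 [337. 356.]
32 -8 [232. 285.]
32 8 [264. 276.]
44.5 -8 [219. 270.]
44.5 8 [251. 261.]
```

```bash
python3 -m creep '[{"tx":0,"ty":0.15,"tz":0,"turn":0,"fingers":64},{"tx":0,"ty":0.28,"tz":0,"turn":0,"fingers":64},{"tx":0,"ty":0.34,"tz":0,"turn":0,"fingers":64},{"tx":0,"ty":0.34,"tz":0,"turn":0,"fingers":64},{"tx":0,"ty":0.34,"tz":0,"turn":0,"fingers":64},{"tx":0,"ty":0.34,"tz":0,"turn":0,"fingers":30},{"tx":0,"ty":0.34,"tz":0,"turn":0,"fingers":30},{"tx":0,"ty":0.34,"tz":0,"turn":0,"fingers":30},{"tx":0,"ty":0.34,"tz":0,"turn":0,"fingers":30},{"tx":0,"ty":0.34,"tz":0,"turn":0,"fingers":30},{"tx":0,"ty":0.34,"tz":0,"turn":0,"fingers":30},{"tx":0,"ty":0.34,"tz":0,"turn":0,"fingers":30}]' 40
```

```text
clock: 4.2
eef_pos: [465.4, -349.7, 24.1]
eef_rot: [-1.573, 0.001, 0.009]
wrist_force: [-0.7, -0.5, 6.4]
finger_gap: 39.3
```

```bash
python3 -m creep '[{"tx":0,"ty":-0.08,"tz":0,"turn":0,"fingers":30},{"tx":0,"ty":-0.22,"tz":0,"turn":0,"fingers":30},{"tx":0,"ty":-0.38,"tz":0,"turn":0,"fingers":30},{"tx":0,"ty":-0.5,"tz":0.08,"turn":0,"fingers":30},{"tx":0.08,"ty":-0.55,"tz":0.25,"turn":0,"fingers":30},{"tx":0.14,"ty":-0.55,"tz":0.45,"turn":0.02,"fingers":30},{"tx":0.2,"ty":-0.55,"tz":0.65,"turn":0.04,"fingers":30},{"tx":0.26,"ty":-0.55,"tz":0.85,"turn":0.04,"fingers":30},{"tx":0.28,"ty":-0.55,"tz":0.92,"turn":0.04,"fingers":30},{"tx":0.28,"ty":-0.55,"tz":0.92,"turn":0.04,"fingers":30}]'
```

```text
clock: 5.2
eef_pos: [519.9, -163.3, 133.0]
eef_rot: [-1.572, 0.002, -0.114]
wrist_force: [0.6, -0.1, -6.0]
finger_gap: 39.8
```

```bash
python3 -m creep '[{"tx":0.04,"ty":0,"tz":0.2,"turn":0,"fingers":30},{"tx":0.08,"ty":0,"tz":0.4,"turn":0,"fingers":30},{"tx":0.12,"ty":0,"tz":0.6,"turn":0,"fingers":30},{"tx":0.16,"ty":0,"tz":0.8,"turn":0,"fingers":30},{"tx":0.192,"ty":0.05,"tz":0.95,"turn":0.0005,"fingers":30},{"tx":0.192,"ty":0.1,"tz":0.983,"turn":0.0005,"fingers":30},{"tx":0.192,"ty":0.15,"tz":0.983,"turn":0.0005,"fingers":30},{"tx":0.192,"ty":0.15,"tz":0.983,"turn":0.0005,"fingers":30},{"tx":0.192,"ty":0.15,"tz":0.983,"turn":0.0005,"fingers":30}]'
python3 - <<'E'
from cell import optics,monitor
from h import *
for n in ("top","side"):
    c=optics.camera(n); np.savez(f"cam_{n}.npz",**c)
s=monitor.read_state();print(s["eef_pos"],s["eef_rot"])
crop(load("side"),195,290,150,230,8,"pics/s4.png"); crop(load("top"),205,290,150,225,8,"pics/t4.png")
E
```

```text
clock: 6.1
eef_pos: [580.2, 26.1, 102.6]
eef_rot: [-1.573, 0.003, -0.117]
wrist_force: [0.7, -0.5, -6.0]
finger_gap: 39.6
[580.5777387   26.53069974 103.21260545] [-1.57230737e+00  1.48218912e-03 -1.17025332e-01]
```

View pics/s4.png

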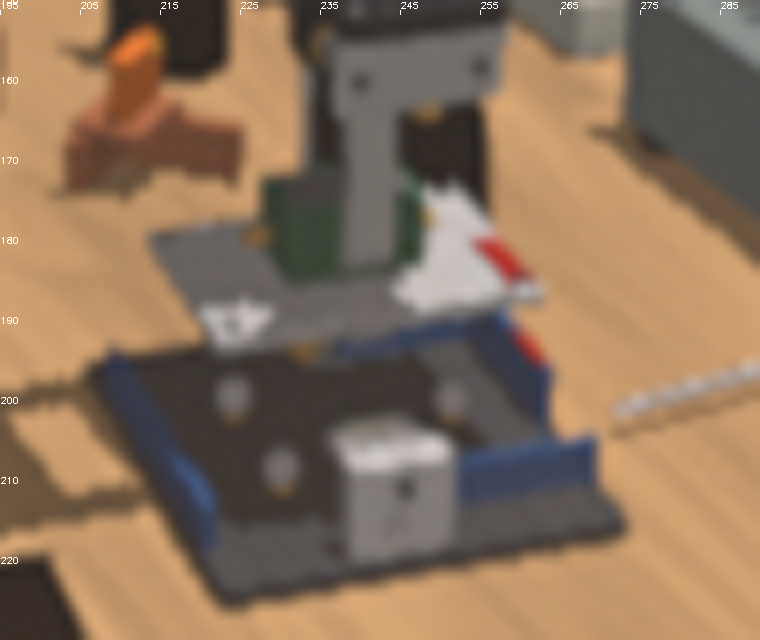

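View pics/t4.png

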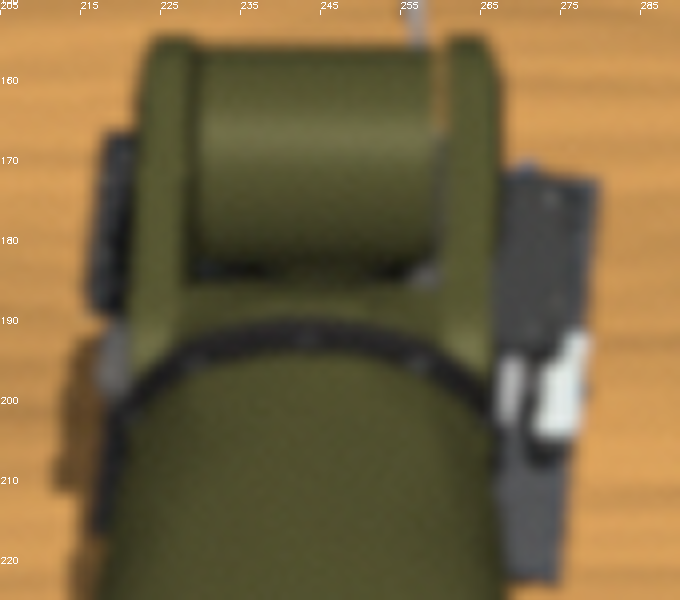

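Run:
```python
from fit import *
S=load("side"); k=(8,195,150)
g=lambda M,U:[(S,M,np.array([px(a,*k) for a in U]))]
zt=97.1
print("plate",fit(g([(-70,50,zt),(-70,-50,zt),(70,-50,zt),(70,50,zt)],[(150,235),(220,347),(544,292),(460,183)]),[580,27,-.1]))
print("base",fit(g([(52,0,21),(-36,32,21),(-36,-32,21),(-84,-100,12),(92,-100,12),(-80,-66,32)],[(452,398),(235,394),(283,466),(225,592),(625,520),(210,518)][:6]),[580,27,-.1]))
print("base balls",fit(g([(52,0,21),(-36,32,21),(-36,-32,21)],[(452,397),(235,394),(283,466)]),[580,27,-.1]))
```

```text
plate (array([ 5.78836229e+02,  2.04404214e+01, -1.17543475e-01]), array([[-0.5, -0.1],
       [ 0. , -0.5],
       [ 0.5, -0. ],
       [-0.1,  0.7]]))
base (array([ 5.78561549e+02,  2.39518760e+01, -1.08493521e-01]), array([[ 0.1,  0.2],
       [-0.2,  0.4],
       [-0. ,  0.5],
       [-0.1,  0.1],
       [ 0.9, -0.3],
       [-0.4, -1.6]]))
base balls (array([ 5.80054189e+02,  2.64146718e+01, -1.12751678e-01]), array([[ 0.1, -0. ],
       [-0.1,  0. ],
       [-0. ,  0. ]]))
```

```bash
python3 -m creep '[{"tx":-0.002,"ty":0.04,"tz":0.0075,"turn":0,"fingers":30},{"tx":-0.002,"ty":0.08,"tz":0.0075,"turn":0,"fingers":30},{"tx":-0.002,"ty":0.12,"tz":0.0075,"turn":0,"fingers":30},{"tx":-0.002,"ty":0.15,"tz":0.0075,"turn":0,"fingers":30},{"tx":-0.002,"ty":0.165,"tz":0.0075,"turn":0,"fingers":30},{"tx":-0.002,"ty":0.165,"tz":0.0075,"turn":0,"fingers":30},{"tx":-0.002,"ty":0.165,"tz":0.0075,"turn":0,"fingers":30}]' 55; python3 -m creep '[{"tx":0,"ty":0.02,"tz":0,"turn":0,"fingers":30},{"tx":0,"ty":0.03,"tz":0,"turn":0,"fingers":30},{"tx":0,"ty":0.03,"tz":0,"turn":0,"fingers":30}]'
```

```text
clock: 6.9
eef_pos: [580.5, 28.0, 70.4]
eef_rot: [-1.572, 0.001, -0.117]
wrist_force: [0.1, 0.8, -4.9]
finger_gap: 39.7
clock: 7.2
eef_pos: [580.8, 27.8, 64.7]
eef_rot: [-1.572, 0.0, -0.117]
wrist_force: [1.1, -2.4, -1.9]
finger_gap: 39.4
```

Run:
```python
from cell import optics,monitor
from h import *
c=optics.camera("side"); np.savez("cam_side.npz",**c)
crop(c,195,290,150,230,8,"pics/s5.png")
s=monitor.read_state();print(s["eef_pos"],s["eef_rot"],s["wrist_force"],s["moment"],s["clock"])
```

```text
[580.83074946  27.8055789   64.76901557] [-1.57243910e+00  6.03085263e-05 -1.17085289e-01] [ 1.28873132 -2.45587781 -1.63744015] [-0.54149852 -0.2954337  -0.07305808] 7.25
```

View pics/s5.png

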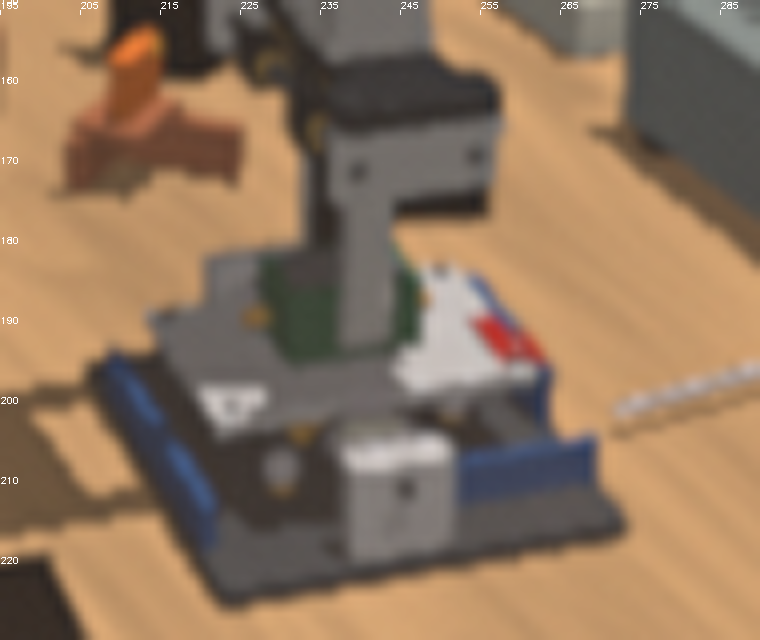

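It's touching the rollers at the expected height, about 18 mm above home, slightly more on the +y side. I'll continue in small steps.

```bash
python3 -m creep '[{"tx":0,"ty":0.01,"tz":-0.003,"turn":0,"fingers":30},{"tx":0,"ty":0.02,"tz":-0.003,"turn":0,"fingers":30},{"tx":0,"ty":0.02,"tz":-0.003,"turn":0,"fingers":30}]'
```

```text
clock: 7.55
eef_pos: [580.9, 27.3, 61.0]
eef_rot: [-1.572, -0.0, -0.117]
wrist_force: [-1.0, -1.2, 2.9]
finger_gap: 39.4
```

```bash
python3 -m creep '[{"tx":0,"ty":0.01,"tz":-0.002,"turn":0,"fingers":30},{"tx":0,"ty":0.02,"tz":-0.002,"turn":0,"fingers":30},{"tx":0,"ty":0.025,"tz":-0.002,"turn":0,"fingers":30},{"tx":0,"ty":0.025,"tz":-0.002,"turn":0,"fingers":30}]';python3 -m creep '[{"tx":0,"ty":0.01,"tz":0,"turn":0,"fingers":30},{"tx":0,"ty":0.02,"tz":0,"turn":0,"fingers":30},{"tx":0,"ty":0.02,"tz":0,"turn":0,"fingers":30}]'
```

```text
clock: 7.95
eef_pos: [580.8, 26.9, 55.6]
eef_rot: [-1.572, -0.0, -0.117]
wrist_force: [1.1, -0.3, -2.6]
finger_gap: 39.2
clock: 8.25
eef_pos: [580.6, 26.9, 50.2]
eef_rot: [-1.572, 0.001, -0.117]
wrist_force: [7.7, -0.2, -17.2]
finger_gap: 39.3
```

```bash
python3 -m creep '[{"tx":0.007,"ty":0,"tz":0,"turn":0,"fingers":30},{"tx":0.007,"ty":0.005,"tz":0,"turn":0,"fingers":30},{"tx":0.007,"ty":0.005,"tz":0,"turn":0,"fingers":30}]'
```

```text
clock: 8.55
eef_pos: [580.8, 26.8, 47.9]
eef_rot: [-1.573, 0.004, -0.117]
wrist_force: [-3.0, -0.6, -16.4]
finger_gap: 39.5
```

```bash
python3 -m creep '[{"tx":0,"ty":0.004,"tz":0,"turn":0,"fingers":30},{"tx":0,"ty":0.008,"tz":0,"turn":0,"fingers":30},{"tx":0,"ty":0.01,"tz":0,"turn":0,"fingers":30},{"tx":0,"ty":0.01,"tz":0,"turn":0,"fingers":30}]'
```

```text
clock: 8.95
eef_pos: [580.9, 26.8, 46.5]
eef_rot: [-1.573, 0.003, -0.117]
wrist_force: [-4.6, -0.3, -4.9]
finger_gap: 39.5
```

Height is 46.5, matching the home prediction of 46.4. I'll press a little, then release.

```bash
python3 -m creep '[{"tx":-0.002,"ty":0.005,"tz":0,"turn":0,"fingers":30},{"tx":-0.002,"ty":0.005,"tz":0,"turn":0,"fingers":30},{"tx":-0.002,"ty":0.005,"tz":0,"turn":0,"fingers":30}]';python3 -m creep '[{"tx":0,"ty":0,"tz":0,"turn":0,"fingers":60},{"tx":0,"ty":0,"tz":0,"turn":0,"fingers":60},{"tx":0,"ty":0,"tz":0,"turn":0,"fingers":60},{"tx":0,"ty":0,"tz":0,"turn":0,"fingers":60},{"tx":0,"ty":-0.1,"tz":0,"turn":0,"fingers":60},{"tx":0,"ty":-0.3,"tz":0,"turn":0,"fingers":60},{"tx":0,"ty":-0.55,"tz":0,"turn":0,"fingers":60},{"tx":0,"ty":-0.7,"tz":0,"turn":0,"fingers":60},{"tx":0,"ty":-0.7,"tz":0,"turn":0,"fingers":60}]'
```

```text
clock: 9.25
eef_pos: [580.9, 26.8, 46.4]
eef_rot: [-1.573, 0.002, -0.117]
wrist_force: [-5.0, 0.1, 2.8]
finger_gap: 39.8
clock: 10.15
eef_pos: [582.9, 27.0, 191.2]
eef_rot: [-1.572, -0.006, -0.117]
wrist_force: [0.1, 0.1, -0.0]
finger_gap: 60.0
```

```bash
python3 -m creep '[{"tx":-0.05,"ty":0,"tz":0.15,"turn":0,"fingers":60},{"tx":-0.15,"ty":0,"tz":0.4,"turn":-0.02,"fingers":60},{"tx":-0.25,"ty":0,"tz":0.65,"turn":-0.056,"fingers":60},{"tx":-0.3,"ty":0,"tz":0.85,"turn":-0.056,"fingers":60},{"tx":-0.3,"ty":0,"tz":0.85,"turn":-0.056,"fingers":60},{"tx":-0.3,"ty":0,"tz":0.85,"turn":-0.056,"fingers":60}]'
python3 - <<'E'
from cell import optics,monitor
from h import *
for n in ("top","side"):
    c=optics.camera(n); np.savez(f"cam_{n}.npz",**c)
T,S=load("top"),load("side")
crop(S,195,285,165,225,8,"pics/s6.png"); crop(T,205,290,155,230,8,"pics/t6.png")
cv2.imwrite("pics/t6f.png",cv2.resize(T["frame"][:,:,::-1],None,fx=1.5,fy=1.5))
print("can",at_z(T,148,247,115),"handheld",at_z(T,125,160,110))
E
```

```text
clock: 10.75
eef_pos: [542.8, 203.5, 189.8]
eef_rot: [-1.573, -0.004, 0.061]
wrist_force: [0.5, -0.4, -0.6]
finger_gap: 60.3
can [399.71456758 335.68042896 115.        ] handheld [679.27264025 420.64119568 110.        ]
```

View pics/s6.png

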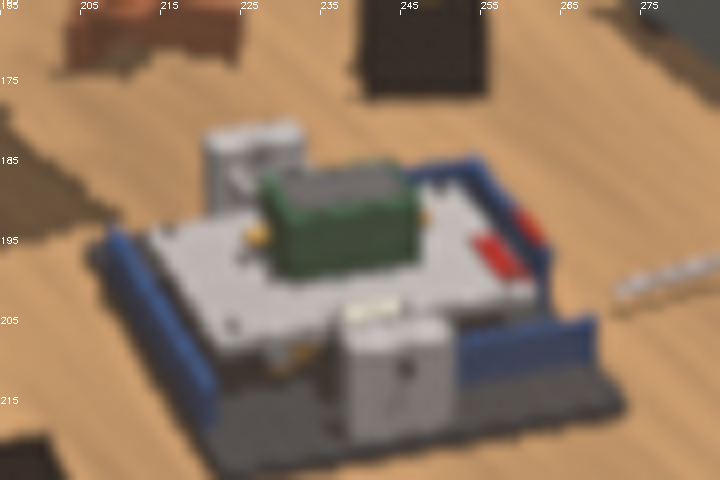

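View pics/t6.png

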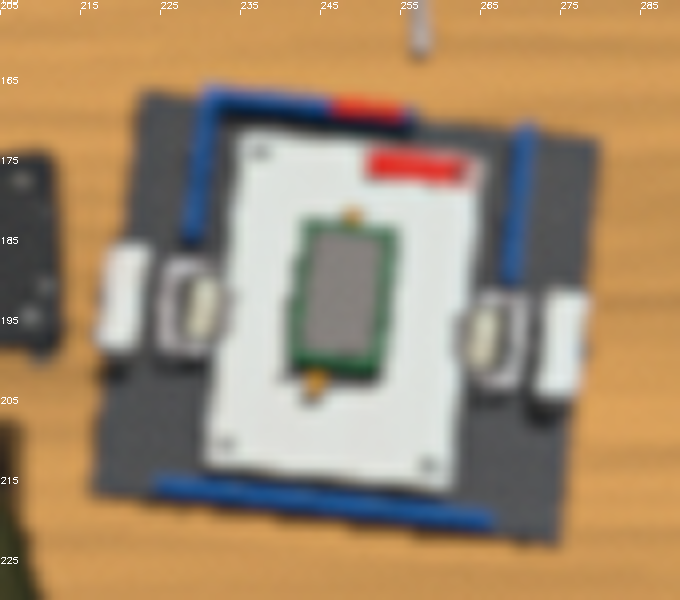

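View pics/t6f.png

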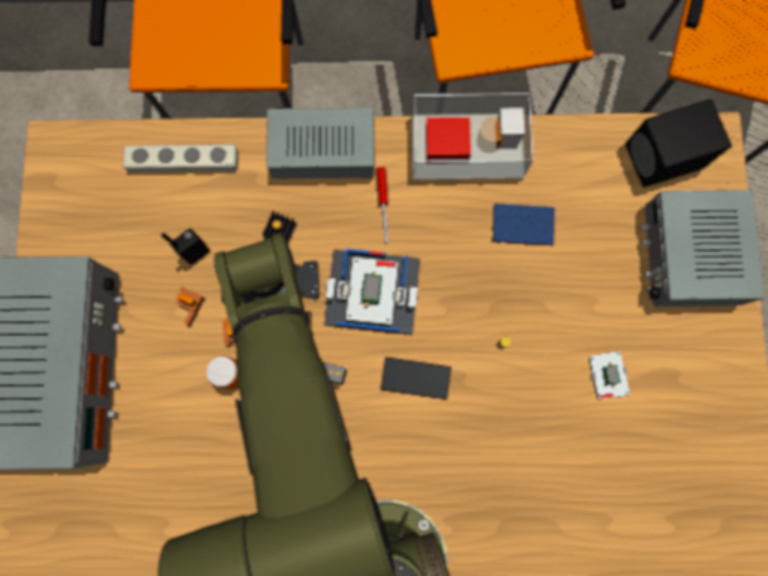

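Seated: the plate lies between the walls with its red stripe at the red wall, and both rollers are over it. I'll check its height and pose.

Run:
```python
from fit import *
T,S=load("top"),load("side")
gt=(T,[(70,50,40.3),(70,-50,40.3),(-70,-50,40.3),(-70,50,40.3)],np.array([px(a,8,205,155) for a in [(238,132),(485,157),(448,492),(205,465)]]))
gs=(S,[(70,-50,40.3),(-70,-50,40.3),(-70,50,40.3),],np.array([px(a,8,195,165) for a in [(545,292),(222,350),(150,228)]]))
gw=(T,[(84,64,40),(-76,-64,32),(24,64,40),(84,-20,40),],np.array([px(a,8,205,155) for a in [(220,103),(493,510),(202,238),(408,123)]]))
for g in ([gt],[gs],[gw]): print(fit(g,[580,27,-.1]))
P=cloud(T)
for u,v in [(235,200),(258,200),(240,178),(252,210)]: print(np.round(P[v,u],1))
```

```text
(array([ 5.79209185e+02,  2.88555527e+01, -1.11784639e-01]), array([[ 0.6,  0.3],
       [-0.5,  0.1],
       [-0.1, -0.4],
       [ 0. , -0.1]]))
(array([ 5.80001760e+02,  2.08551432e+01, -1.21686354e-01]), array([[-0.1,  0.1],
       [ 0. , -0.5],
       [ 0.1,  0.5]]))
(array([ 5.78431630e+02,  2.60783191e+01, -9.34845566e-02]), array([[-0.5,  0. ],
       [-0.4, -0.2],
       [ 0.1,  0.6],
       [ 1. , -0.5]]))
[557.1  70.6  40.7]
[556.4  -5.5  40.4]
[632.3  54.   36.7]
[522.5  14.5  44.9]
```

```bash
python3 -m creep '[{"tx":-0.06,"ty":0,"tz":0.2,"turn":0,"fingers":44},{"tx":-0.12,"ty":0,"tz":0.45,"turn":0,"fingers":44},{"tx":-0.18,"ty":0.1,"tz":0.65,"turn":0,"fingers":44},{"tx":-0.18,"ty":0.3,"tz":0.65,"turn":0,"fingers":44},{"tx":-0.18,"ty":0.5,"tz":0.65,"turn":0,"fingers":44},{"tx":-0.18,"ty":0.52,"tz":0.65,"turn":0,"fingers":44},{"tx":-0.18,"ty":0.52,"tz":0.65,"turn":0,"fingers":44}]'
python3 - <<'E'
from cell import optics,monitor
from h import *
for n in ("top","side"):
    c=optics.camera(n); np.savez(f"cam_{n}.npz",**c)
T,S=load("top"),load("side")
crop(S,160,230,120,185,10,"pics/s7.png")
print(monitor.read_state()["eef_pos"],monitor.read_state()["eef_rot"])
E
```

```text
clock: 11.55
eef_pos: [500.9, 328.4, 85.9]
eef_rot: [-1.574, -0.004, 0.056]
wrist_force: [0.7, -0.9, 0.2]
finger_gap: 43.9
[501.70682569 329.18438776  87.92365237] [-1.5717873  -0.00735804  0.05682734]
```

View pics/s7.png

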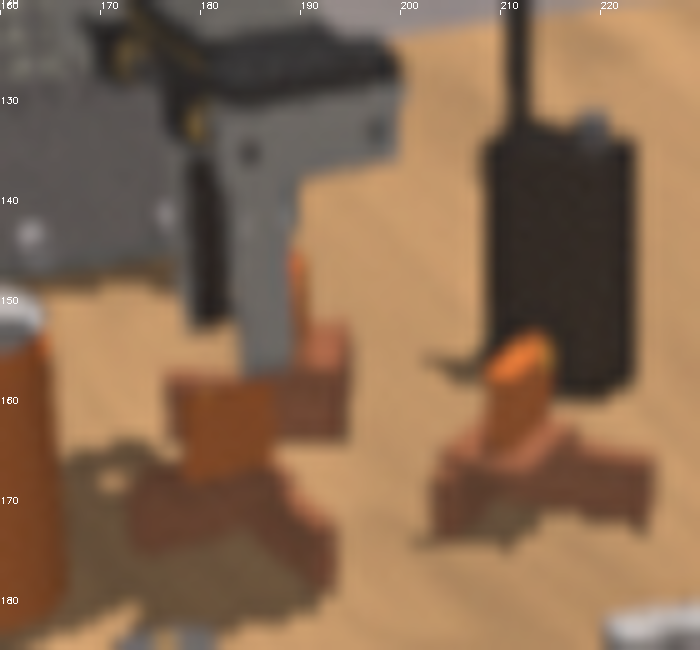

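```bash
python3 -m creep '[{"tx":-0.014,"ty":0,"tz":0.011,"turn":0,"fingers":44},{"tx":-0.014,"ty":0.08,"tz":0.011,"turn":0,"fingers":44},{"tx":-0.014,"ty":0.16,"tz":0.011,"turn":0,"fingers":44},{"tx":-0.014,"ty":0.22,"tz":0.011,"turn":0,"fingers":44},{"tx":-0.014,"ty":0.22,"tz":0.011,"turn":0,"fingers":44},{"tx":-0.014,"ty":0.22,"tz":0.011,"turn":0,"fingers":44}]' 15; python3 -m creep '[{"tx":0,"ty":0,"tz":0,"turn":0,"fingers":6},{"tx":0,"ty":0,"tz":0,"turn":0,"fingers":6},{"tx":0,"ty":0,"tz":0,"turn":0,"fingers":6},{"tx":0,"ty":0,"tz":0,"turn":0,"fingers":6},{"tx":0,"ty":0,"tz":0,"turn":0,"fingers":6},{"tx":0,"ty":0,"tz":0,"turn":0,"fingers":6}]' 15
```

```text
clock: 12.25
eef_pos: [499.5, 331.4, 44.8]
eef_rot: [-1.571, -0.008, 0.057]
wrist_force: [-0.3, -0.3, 0.0]
finger_gap: 44.3
clock: 12.85
eef_pos: [499.6, 331.6, 45.1]
eef_rot: [-1.571, -0.009, 0.057]
wrist_force: [-0.1, 1.9, 2.5]
finger_gap: 11.7
```

```bash
python3 -m creep '[{"tx":0,"ty":0,"tz":0,"turn":0,"fingers":6},{"tx":0,"ty":-0.05,"tz":0,"turn":0,"fingers":6},{"tx":0,"ty":-0.15,"tz":0,"turn":0,"fingers":6},{"tx":0,"ty":-0.3,"tz":0,"turn":0,"fingers":6},{"tx":0,"ty":-0.45,"tz":0,"turn":0,"fingers":6},{"tx":0,"ty":-0.5,"tz":0,"turn":0,"fingers":6},{"tx":0,"ty":-0.5,"tz":0,"turn":0,"fingers":6}]' 35
```

```text
clock: 13.55
eef_pos: [499.1, 331.7, 146.2]
eef_rot: [-1.57, -0.011, 0.057]
wrist_force: [-0.1, -0.2, -3.4]
finger_gap: 12.1
```

```bash
python3 -m creep '[{"tx":0.03,"ty":0,"tz":-0.1,"turn":0,"fingers":6},{"tx":0.08,"ty":0,"tz":-0.3,"turn":0.01,"fingers":6},{"tx":0.13,"ty":0,"tz":-0.5,"turn":0.03,"fingers":6},{"tx":0.2,"ty":0,"tz":-0.7,"turn":0.055,"fingers":6},{"tx":0.26,"ty":0,"tz":-0.85,"turn":0.055,"fingers":6},{"tx":0.3,"ty":0,"tz":-0.9,"turn":0.055,"fingers":6},{"tx":0.3,"ty":0,"tz":-0.9,"turn":0.055,"fingers":6},{"tx":0.3,"ty":0,"tz":-0.9,"turn":0.055,"fingers":6}]'
```

```text
clock: 14.35
eef_pos: [568.6, 156.2, 145.7]
eef_rot: [-1.568, -0.009, -0.116]
wrist_force: [0.2, 0.4, -2.2]
finger_gap: 11.6
```

```bash
python3 -m creep '[{"tx":0.05,"ty":0,"tz":-0.05,"turn":0,"fingers":6},{"tx":0.18,"ty":0,"tz":-0.18,"turn":0,"fingers":6},{"tx":0.32,"ty":0,"tz":-0.32,"turn":0,"fingers":6},{"tx":0.42,"ty":0.03,"tz":-0.42,"turn":0,"fingers":6},{"tx":0.444,"ty":0.06,"tz":-0.436,"turn":0,"fingers":6},{"tx":0.444,"ty":0.06,"tz":-0.436,"turn":0,"fingers":6},{"tx":0.444,"ty":0.06,"tz":-0.436,"turn":0,"fingers":6}]'
python3 - <<'E'
from cell import optics,monitor
from h import *
for n in ("top","side"):
    c=optics.camera(n); np.savez(f"cam_{n}.npz",**c)
T,S=load("top"),load("side")
crop(S,205,285,145,210,9,"pics/s8.png");crop(T,205,285,130,225,7,"pics/t8.png")
print(monitor.read_state()["eef_pos"],monitor.read_state()["eef_rot"])
E
```

```text
clock: 15.05
eef_pos: [646.3, 60.5, 134.0]
eef_rot: [-1.568, -0.008, -0.115]
wrist_force: [-0.5, 0.9, -2.3]
finger_gap: 11.8
[646.48118194  60.59416857 134.67809488] [-1.56833206 -0.00912021 -0.11414516]
```

View pics/s8.png

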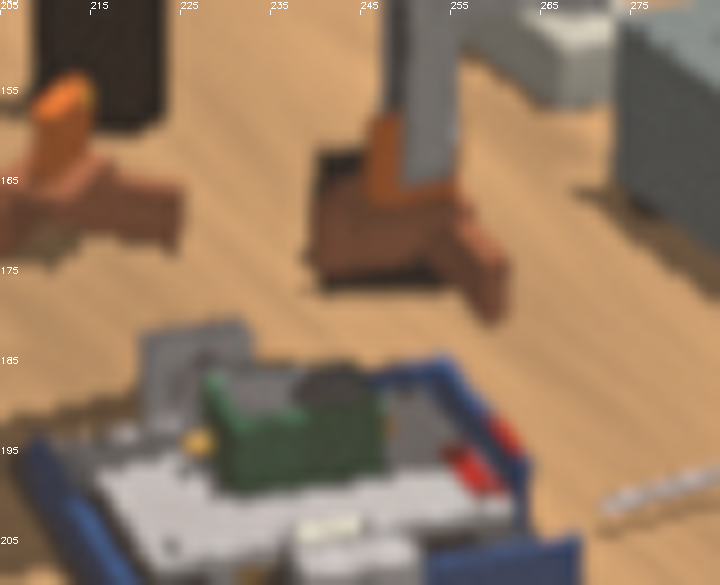

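View pics/t8.png

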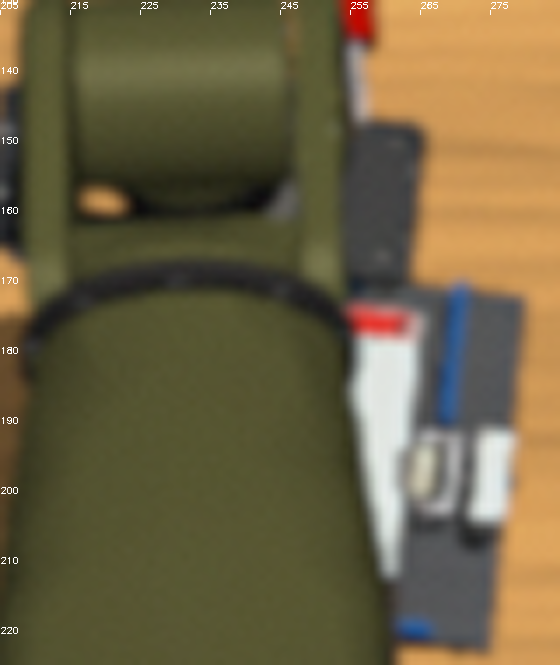

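Run:
```python
from h import *
S=load("side"); p=np.array([646.48,60.6,134.7]); yaw=-.1145
C,s=np.cos(yaw),np.sin(yaw)
def pr(M):
    M=np.array(M,float); W=np.c_[p[0]+C*M[:,0]-s*M[:,1],p[1]+s*M[:,0]+C*M[:,1],p[2]+M[:,2]]
    q=proj(S,W); return np.round((q-[205,145]+.5)*9-.5,0)
zs=-45.0
for n,m in {"fL":(-8,-18.5,0),"fR":(8,-18.5,0),"ribL_bot":(-18,-6,zs+36.5),"ribR_bot":(18,-6,zs+36.5),"coverNearL":(-26,-16,zs+36.5),"coverNearR":(20,-16,zs+36.5),"coverNearLb":(-26,-16,zs+30.5),"legEndBot10":(10,-50,zs+3),"legEndBot20":(20,-50,zs+3),"legEndTop20":(20,-50,zs+30.5),"legEndTop10":(10,-50,zs+30.5),"leg2foot":(-34,12,zs),"leg2top":(-34,12,zs+30.5),"leg2topfar":(-34,22,zs+30.5)}.items(): print(n,pr([m])[0])
print("per mm x",pr([(10,0,0)])-pr([(0,0,0)]))
a=cv2.imread("pics/s8.png"); 
crop(S,235,265,155,185,20,"pics/s8z.png")
```

```text
fL [411. 195.]
fR [451. 190.]
ribL_bot [374. 206.]
ribR_bot [463. 193.]
coverNearL [363. 220.]
coverNearR [478. 203.]
coverNearLb [363. 234.]
legEndBot10 [484. 326.]
legEndBot20 [509. 322.]
legEndTop20 [512. 256.]
legEndTop10 [486. 259.]
leg2foot [315. 279.]
leg2top [317. 206.]
leg2topfar [308. 195.]
per mm x [[25. -3.]]
```

View pics/s8z.png

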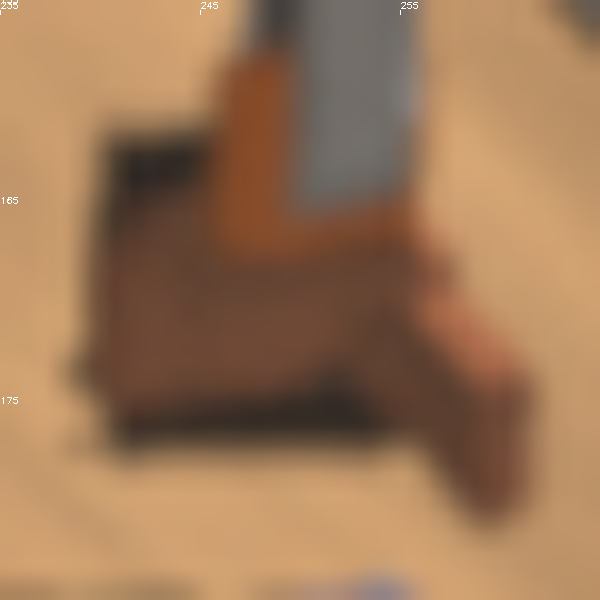

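The in-hand offset is about −0.7 mm along x. Both position methods agree on a home TCP of about (647.4, 59.4, 57). I'll lower it to just above the walls.

```bash
python3 -m creep '[{"tx":0.005,"ty":0.05,"tz":-0.0055,"turn":0.0006,"fingers":6},{"tx":0.005,"ty":0.11,"tz":-0.0055,"turn":0.0006,"fingers":6},{"tx":0.005,"ty":0.17,"tz":-0.0055,"turn":0.0006,"fingers":6},{"tx":0.005,"ty":0.22,"tz":-0.0055,"turn":0.0006,"fingers":6},{"tx":0.005,"ty":0.23,"tz":-0.0055,"turn":0.0006,"fingers":6},{"tx":0.005,"ty":0.23,"tz":-0.0055,"turn":0.0006,"fingers":6},{"tx":0.005,"ty":0.23,"tz":-0.0055,"turn":0.0006,"fingers":6}]'
python3 - <<'E'
from cell import optics,monitor
from h import *
c=optics.camera("side"); np.savez("cam_side.npz",**c)
crop(c,225,275,155,200,15,"pics/s9.png")
print(monitor.read_state()["eef_pos"],monitor.read_state()["eef_rot"])
E
```

```text
clock: 15.85
eef_pos: [648.0, 59.5, 89.1]
eef_rot: [-1.568, -0.01, -0.116]
wrist_force: [0.7, 1.1, -2.0]
finger_gap: 11.8
[648.06632393  59.44407572  89.25885377] [-1.56814794 -0.009993   -0.11612479]
```

View pics/s9.png

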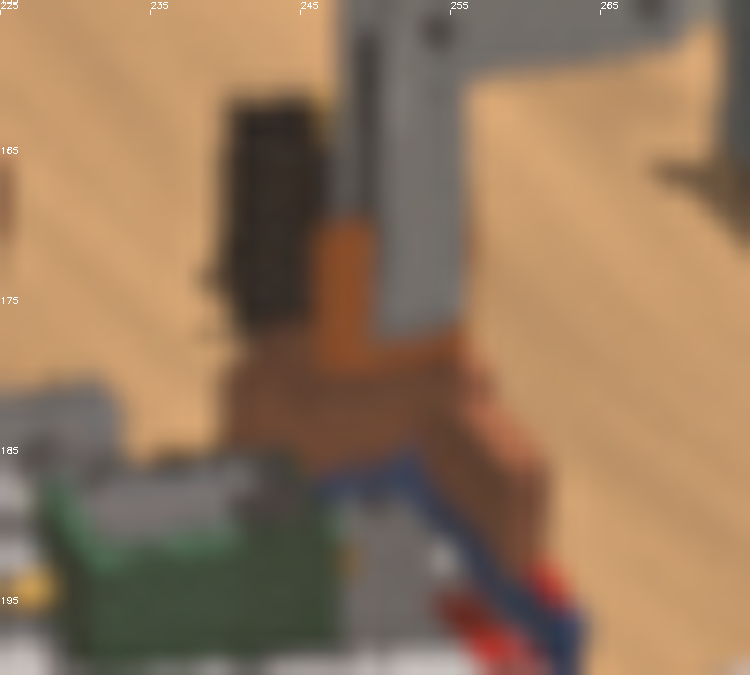

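```bash
python3 -m creep '[{"tx":-0.004,"ty":0.01,"tz":0,"turn":0,"fingers":6},{"tx":-0.004,"ty":0.02,"tz":0,"turn":0,"fingers":6},{"tx":-0.004,"ty":0.03,"tz":0,"turn":0,"fingers":6},{"tx":-0.004,"ty":0.03,"tz":0,"turn":0,"fingers":6}]';python3 -m creep '[{"tx":0,"ty":0.008,"tz":0,"turn":0,"fingers":6},{"tx":0,"ty":0.016,"tz":0,"turn":0,"fingers":6},{"tx":0,"ty":0.02,"tz":0,"turn":0,"fingers":6}]'
```

```text
clock: 16.3
eef_pos: [647.2, 59.5, 82.9]
eef_rot: [-1.568, -0.009, -0.116]
wrist_force: [0.1, 0.2, -2.3]
finger_gap: 11.7
clock: 16.6
eef_pos: [647.1, 59.5, 78.6]
eef_rot: [-1.568, -0.009, -0.116]
wrist_force: [0.8, 0.5, -2.9]
finger_gap: 11.4
```

The soles are at about 34, below the wall rim, with no contact force. I'll continue down.

```bash
python3 -m creep '[{"tx":0,"ty":0.01,"tz":0,"turn":0,"fingers":6},{"tx":0,"ty":0.02,"tz":0,"turn":0,"fingers":6},{"tx":0,"ty":0.03,"tz":0,"turn":0,"fingers":6},{"tx":0,"ty":0.04,"tz":0,"turn":0,"fingers":6},{"tx":0,"ty":0.05,"tz":0,"turn":0,"fingers":6},{"tx":0,"ty":0.05,"tz":0,"turn":0,"fingers":6}]';python3 -m creep '[{"tx":0,"ty":0.01,"tz":0,"turn":0,"fingers":6},{"tx":0,"ty":0.02,"tz":0,"turn":0,"fingers":6},{"tx":0,"ty":0.03,"tz":0,"turn":0,"fingers":6},{"tx":0,"ty":0.04,"tz":0,"turn":0,"fingers":6},{"tx":0,"ty":0.04,"tz":0,"turn":0,"fingers":6}]'
```

```text
clock: 17.2
eef_pos: [647.1, 59.5, 68.3]
eef_rot: [-1.568, -0.009, -0.116]
wrist_force: [-0.3, -0.8, -2.0]
finger_gap: 11.8
clock: 17.7
eef_pos: [647.0, 59.6, 59.9]
eef_rot: [-1.568, -0.008, -0.116]
wrist_force: [-0.1, 0.1, -2.3]
finger_gap: 11.9
```

```bash
python3 -m creep '[{"tx":0,"ty":0.007,"tz":0,"turn":0,"fingers":6},{"tx":0,"ty":0.014,"tz":0,"turn":0,"fingers":6},{"tx":0,"ty":0.017,"tz":0,"turn":0,"fingers":6},{"tx":0,"ty":0.017,"tz":0,"turn":0,"fingers":6}]'
```

```text
clock: 18.1
eef_pos: [647.2, 59.6, 57.1]
eef_rot: [-1.568, -0.009, -0.116]
wrist_force: [-1.4, -0.1, 4.5]
finger_gap: 11.8
```

Contact at z 57.1, exactly as predicted. I'll release and retreat.

```bash
python3 -m creep '[{"tx":0,"ty":-0.003,"tz":0,"turn":0,"fingers":36},{"tx":0,"ty":-0.003,"tz":0,"turn":0,"fingers":36},{"tx":0,"ty":-0.003,"tz":0,"turn":0,"fingers":36},{"tx":0,"ty":-0.003,"tz":0,"turn":0,"fingers":36},{"tx":0,"ty":-0.05,"tz":0,"turn":0,"fingers":36},{"tx":0,"ty":-0.2,"tz":0,"turn":0,"fingers":36},{"tx":0,"ty":-0.45,"tz":0,"turn":0,"fingers":36},{"tx":0,"ty":-0.7,"tz":0,"turn":0,"fingers":36},{"tx":0,"ty":-0.75,"tz":0,"turn":0,"fingers":36},{"tx":0,"ty":-0.75,"tz":0,"turn":0,"fingers":36}]'; python3 -m creep '[{"tx":-0.1,"ty":0,"tz":0.2,"turn":0,"fingers":36},{"tx":-0.3,"ty":0,"tz":0.45,"turn":0,"fingers":36},{"tx":-0.5,"ty":0,"tz":0.7,"turn":0,"fingers":36},{"tx":-0.6,"ty":0,"tz":0.95,"turn":0,"fingers":36},{"tx":-0.6,"ty":0,"tz":0.99,"turn":0,"fingers":36},{"tx":-0.6,"ty":0,"tz":0.99,"turn":0,"fingers":36}]'
python3 - <<'E'
from cell import optics,monitor
from h import *
for n in ("top","side"):
    c=optics.camera(n); np.savez(f"cam_{n}.npz",**c)
T,S=load("top"),load("side")
crop(S,195,285,160,225,8,"pics/s10.png"); crop(T,205,290,155,230,8,"pics/t10.png")
cv2.imwrite("pics/t10f.png",cv2.resize(T["frame"][:,:,::-1],None,fx=1.5,fy=1.5))
P=cloud(T)
for u,v in [(238,202),(258,200),(252,210),(231,178)]: print(np.round(P[v,u],1))
E
```

```text
clock: 19.1
eef_pos: [646.5, 59.4, 209.7]
eef_rot: [-1.568, -0.013, -0.116]
wrist_force: [-0.3, -0.3, -0.1]
finger_gap: 35.8
clock: 19.7
eef_pos: [547.9, 273.6, 206.7]
eef_rot: [-1.569, -0.01, -0.112]
wrist_force: [1.5, -0.2, -0.1]
finger_gap: 36.3
[551.   60.8  36.7]
[556.5  -5.5  39.8]
[523.2  14.6  40.5]
[631.5  83.8  42. ]
```

View pics/s10.png

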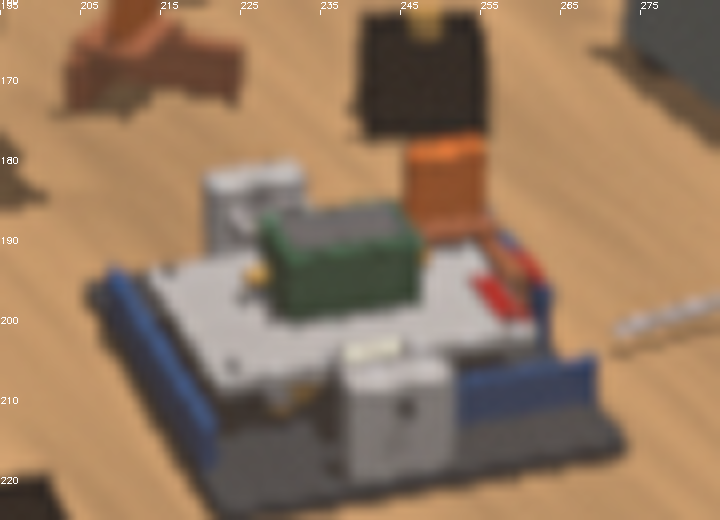

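View pics/t10.png

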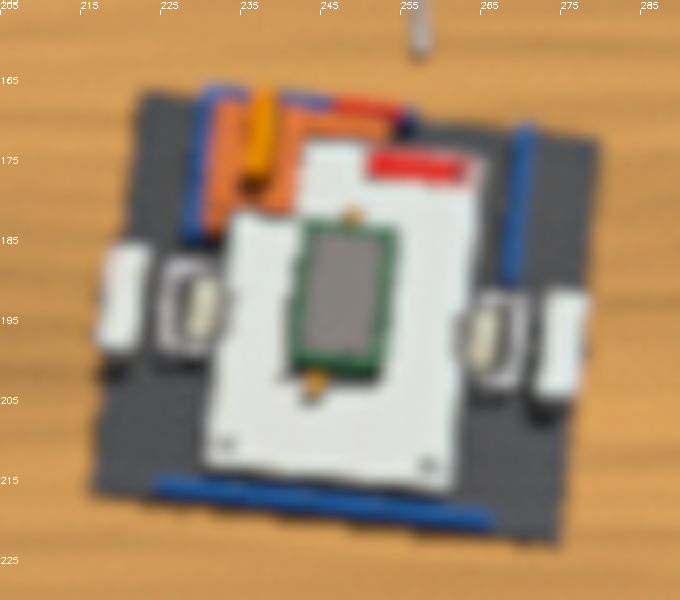

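View pics/t10f.png

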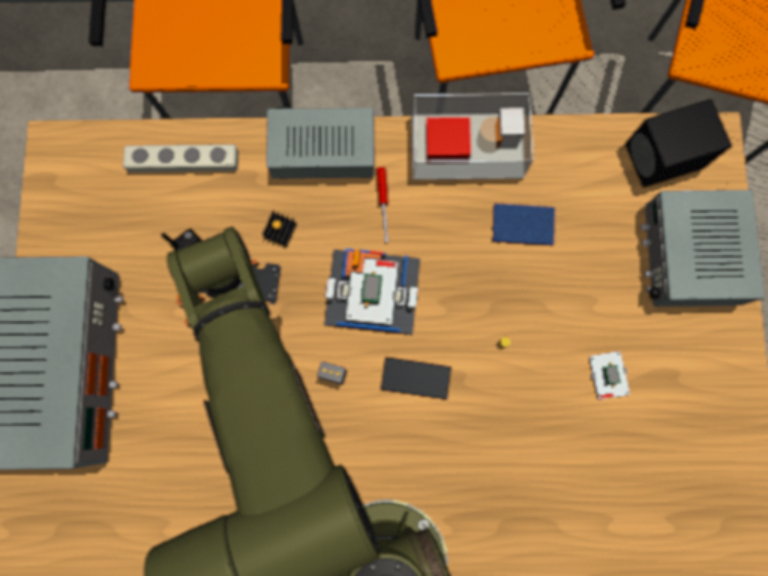

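The screen stands in the corner gap with its cover over the plate's corner. The plate is unchanged and the bystanders I can see are in place. I'll hand it in.

Run:
```python
from cell import manip,monitor
s=monitor.read_state();print(s["clock"],s["wrist_force"],abs(s["qd"]).max())
print(manip.sign_off())
```

```text
19.8 [ 0.46700909 -0.23539046 -0.4854838 ] 0.03735427110686157
the job is handed in; nothing more can be done
None
```

The job was handed in at 19.8 s. The plate is seated on the balls with its red end at the red wall, and the screen then went into the corner gap with its cover over the plate's corner.

- **Plate:** I pressed the larger plate past both rollers and it came to rest at TCP height 46.5 mm, against 46.4 predicted for fully home. After release, the top camera read the plate top at about 40 mm, against 40.3. A few depth readings near edges were 3–4 mm off, which I took as camera noise.
- **Screen:** I took the one nearest the robot's base. It slid down without side contact and touched the slab at TCP height 57.1 mm, against 57.0 predicted. The last pictures show it standing with its cover over the plate's corner.
- **Disagreements:** Position fits from the two cameras differed by up to about 6–8 mm in y. I used the gripper readings to correct for this.
- **Not fully checked:** In the last picture the arm hid the can, the handheld radio and the look-alike screens from the top camera. I saw no unexpected contact forces on the way past them. The other bystanders looked unmoved.

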